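# Put the bench tools back in their trays

## Task

Put the jeweller's tools away: set the steel bench block in the square tray and the light wooden block upright on top of it, centred, the sharpening stone in the long tray, and the loupe, lens up, in the smaller of the two round trays. Each should sit flat inside the rim of its tray (the wooden block flat on the steel one); set them down, do not drop them, and leave the amber jar where it is.

Things in the scene. Friction and masses are not known exactly. Their poses are not given: they have to be found in the camera images.
- steel_block: Plain steel bench block, loose, 56 x 56 mm, 22 mm high, about 0.55 kg. Origin: centre of its underside; z up. x and y along its sides.
- wood_block: Brown wooden forming block, loose, 44 x 44 mm, 30 mm high, about 45 g, with a groove 20 mm wide and 10 mm deep along its x across the top. Origin: centre of its underside; z up. x and y along its sides.
- stone: Grey sharpening stone on a dark steel backing, loose bar 110 mm long (x), 34 mm wide (y), 22 mm high, about 0.2 kg. Origin: centre of its underside; z up. 
- loupe: Magnifying loupe, loose: upright black cylinder 42 mm in diameter, 38 mm high, with an aluminium band (43 mm) near its top and the glass lens in its upper end, about 90 g. Origin: centre of its underside; z up. 
- square_tray: Fixed to the bench. Aluminium tray with a black rubber floor 3 mm above the bench and a low rim 4 mm thick whose top is 8 mm above the bench. Origin: centre of its underside; z up. Recess 72 x 72 mm, outside 80 x 80 mm, x and y along its sides.
- long_tray: Fixed to the bench. Aluminium tray with a black rubber floor 3 mm above the bench and a low rim 4 mm thick whose top is 8 mm above the bench. Origin: centre of its underside; z up. Recess 126 mm (x) by 50 mm (y), outside 134 x 58 mm.
- small_round_tray: Fixed to the bench. Aluminium tray with a black rubber floor 3 mm above the bench and a low rim 4 mm thick whose top is 8 mm above the bench. Origin: centre of its underside; z up. Round: recess 58 mm in diameter, outside 66 mm.
- large_round_tray: Fixed to the bench. Aluminium tray with a black rubber floor 3 mm above the bench and a low rim 4 mm thick whose top is 8 mm above the bench. Origin: centre of its underside; z up. Round: recess 84 mm in diameter, outside 92 mm. Belongs to something else and stays empty.
- jar: Bystander: amber glass jar with a white cap, loose, 50 mm in diameter, 58 mm high, 0.16 kg. Leave it alone. Origin: centre of its underside; z up. 
Not all that is in view belongs to the job. Leave any blue look-alike of the wood_block alone.

How it is judged:
At the end, for the whole second after the job is handed in: Steel block, stone and loupe each rest flat (tilt under 0.04 rad) on the floor of the square, long and small round tray, centres within 13 mm, underside within 2 mm of it; the wooden block rests on the steel block, centres within 12 mm, tilt under 0.06 rad, height within 2 mm; all still (horizontal distance between steel_block and square_tray below 0.013 m and z of steel_block in the frame of square_tray between 0.001 and 0.005 m and angle between each of steel_block, stone, loupe's own z axis and vertical below 0.04 rad and horizontal distance between stone and long_tray below 0.013 m and z of stone in the frame of long_tray between 0.001 and 0.005 m and horizontal distance between loupe and small_round_tray below 0.013 m and z of loupe in the frame of small_round_tray between 0.001 and 0.005 m and horizontal distance between wood_block and steel_block below 0.012 m and z of wood_block in the frame of steel_block between 0.02 and 0.024 m and angle between wood_block's own z axis and vertical below 0.06 rad and linear speed of each of steel_block, wood_block, stone, loupe below 0.02 m/s); the robot touches nothing.
It fails at once if the jar was moved by more than 20 mm (distance of jar from where it was at the start of the episode above 0.02 m).
It fails at once if a tool was dropped: moving faster than 0.7 m/s while out of the fingers (a fall of about 25 mm) ((linear speed of steel_block above 0.7 m/s and contact force between the fingers and steel_block below 0.3 N) or (linear speed of wood_block above 0.7 m/s and contact force between the fingers and wood_block below 0.3 N) or (linear speed of stone above 0.7 m/s and contact force between the fingers and stone below 0.3 N) or (linear speed of loupe above 0.7 m/s and contact force between the fingers and loupe below 0.3 N)).
It also fails if it takes over 122 s, if anything falls off the work surface, if the arm or the gripper's body presses on something with over 40 N, if the wrist force passes 120 N, or if a joint passes its speed limit or range.

## Robot

A 6-joint arm with a two-finger parallel gripper is mounted at the origin on the work surface. World frame = base frame: x ahead of the robot, y to its left, z up, the work surface at z = 0. Lengths are in m, angles in rad, forces in N, time in s.
With the tool pointing down it reaches from about 0.325 to 0.9 m from the base axis. Payload 6.1 kg.
Tool frame: the origin (TCP) lies midway between the tips of the shut fingers; the grasp point (between the pads) lies 19 mm behind it; z points along the fingers, y is the line along which they close (so a half turn about z gives the same grasp; the last joint's range is limited). The gripper opens to 85 mm and grips with 20 to 120 N. Pads are 22 mm wide; open, the fingers measure 114 mm over their backs; the gripper's body (76 mm by 85 mm) begins 54 mm behind the grasp point. The pads swing forward as they close: fully open they stand 13 mm farther back than shut.
Start: joints at [1.065, 0.22, 1.526, -0, 1.395, -0.126], TCP at [0.232, 0.58, 0.231] pointing down, gripper open.
Joint ranges: [-2.98, 2.98], [-0.91, 2.08], [0.09, 2.57], [-1.24, 4.39], [0.2, 2.65], [-2.68, 2.68]. Speed limits (rad/s): [2.57, 2.57, 3.01, 3.14, 3.14, 3.14].

## Interface

Orientations are given as [roll, pitch, yaw] about the fixed x, y, z axes, in that order (R = Rz(yaw) Ry(pitch) Rx(roll)).
In Python, from plant import movep, move_l, set_joints, gripper_to, hold, inverse_kinematics, observe, get_image, get_calibration, Unreachable, job_done gives the robot as it stands. Calls block until the motion is done:
- movep(position, orientation): joint-space move of the TCP to a pose.
- move_l(position, feed=0.15, rotation=None, max_force=None): straight line of the TCP; rotation=None keeps the orientation; feed is the mean speed in m/s. With max_force (N) it stops when the force on the tool has changed by that much, and returns True; else False.
- set_joints(angles): joint-space move.
- gripper_to(opening, f_grip=None): finger opening in m; f_grip is the grip in N (None keeps the last); returns when the fingers have stopped.
- hold(seconds).
- inverse_kinematics(position, orientation): joint angles nearest the present ones, or None.
- observe(): the state.
- get_image(name): name is "side" or "top" or "wrist"; returns (picture, depth): 420x560x3 uint8, red, green, blue; 420x560 float32, m along the optical axis (not along the pixel's ray), 0 where there is no reading.
- get_calibration(name): a dict with "intrinsics" (3x3 intrinsics, pixels), "world_from_camera" (4x4, takes a point from camera to world coordinates). Camera axes: x right, y down, z forward; pixel columns grow to the right and rows downward; lengths in m; the calibration is good to about 2 mm. A picture is of the moment at which its call begins: read the wrist's pose just before it. get_calibration takes no time and is no camera call; for the wrist camera it gives the pose at the moment of the call.
A pose or a line that the arm cannot do raises Unreachable and nothing moves.
- job_done(): hands the job in; it is judged then, once.
The state is a dict: "time_s": time; "q": joint angles; "joint_velocities": joint speeds; "joint_torque": joint torques, N m; "eef_pos": TCP position; "tcp_rot": TCP orientation; "ft_force": force on the tool from outside, world axes, zero at the start; "torque": the same for the moment, N m; "opening": finger opening in m; "grasp_force": force on a finger pad.
Only numpy, scipy, OpenCV 4.12 (cv2) and the standard library are available. Lean on these libraries where they do the work, as an engineer would, in place of code of your own. Each camera call takes 0.05 s, during which the arm holds its last target. There are 200 camera calls.

## Working session

There is one attempt and no reset: what is moved stays moved. The work goes in short steps, each a Python script; the robot and the scene stay as the last script left them, time stands still between calls to the robot, and variables do not carry over. Pictures are saved under pics/ and viewed, at most 14 in all, crops included, and the job is handed in when it is done.

```bash
ls; mkdir -p pics
python3 - <<'E'
from plant import *
import cv2,numpy as np
for n in ("top","side"):
    im,d=get_image(n); c=get_calibration(n)
    cv2.imwrite(f"pics/{n}0.png",im[:,:,::-1]); np.savez(f"{n}0.npz",im=im,d=d,K=c["intrinsics"],T=c["world_from_camera"])
    print(n,np.round(c["intrinsics"],1).tolist(),np.round(c["world_from_camera"],3).tolist(),(d>0).mean())
print(observe()["time_s"],observe()["tcp_rot"])
E
```

```text
pics
top [[534.1, 0.0, 274.3], [0.0, 534.1, 209.5], [0.0, 0.0, 1.0]] [[-0.006, -0.994, 0.107, 0.398], [-1.0, 0.005, -0.009, -0.008], [0.008, -0.107, -0.994, 1.293], [0.0, 0.0, 0.0, 1.0]] 0.9959863945578231
side [[391.1, 0.0, 281.9], [0.0, 391.1, 204.1], [0.0, 0.0, 1.0]] [[0.975, -0.132, 0.177, 0.328], [-0.22, -0.527, 0.821, -0.956], [-0.015, -0.839, -0.543, 0.683], [0.0, 0.0, 0.0, 1.0]] 0.9958460884353741
0.1 [-3.13986578e+00 -2.52454429e-04  2.76178094e+00]
```

View pics/top0.png

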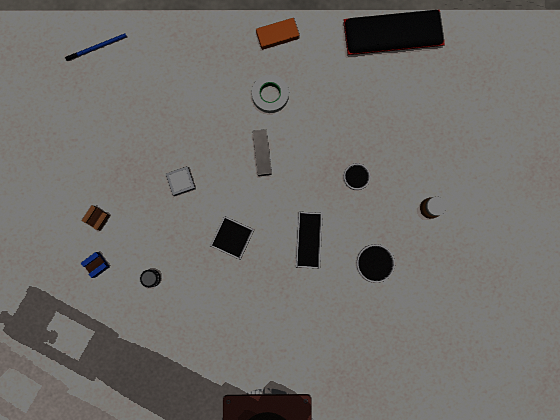

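View pics/side0.png

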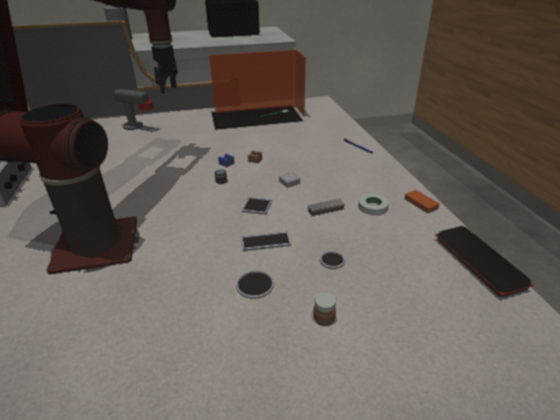

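Top view candidates:
- Wood block: brown grooved block at (96,217). The blue one at (95,264) is the look-alike.
- Loupe: dark cylinder with a grey top at (150,278). The jar is at (430,207), and the ring (270,95) is a tape roll.
- Steel block: light square at (180,181).
- Stone: grey bar at (262,153). The orange box (278,33) and black case (393,32) are not part of the job.
- Trays: square (232,238), long (309,240), small round (356,176), large round (375,263).

```bash
cat > vis.py <<'E'
import numpy as np,cv2
def cast(uv,z,K,T):
    uv=np.atleast_2d(np.asarray(uv,float)); r=np.c_[uv,np.ones(len(uv))]@np.linalg.inv(K).T@T[:3,:3].T
    o=T[:3,3]; return (o+r*((z-o[2])/r[:,2])[:,None])
def blob(mask,seed,rad=60):
    """largest contour of mask within rad px of seed"""
    w=np.zeros(mask.shape,np.uint8); cv2.circle(w,tuple(map(int,seed)),rad,255,-1)
    m=cv2.bitwise_and(mask.astype(np.uint8)*255,w)
    m=cv2.morphologyEx(m,cv2.MORPH_OPEN,np.ones((3,3),np.uint8))
    cs,_=cv2.findContours(m,cv2.RETR_EXTERNAL,cv2.CHAIN_APPROX_NONE)
    return max(cs,key=cv2.contourArea)[:,0,:]
def rect(cont,z,K,T):
    P=(cast(cont,z,K,T)[:,:2]*1000).astype(np.float32)
    (c,s,a)=cv2.minAreaRect(P); 
    if s[0]<s[1]: s=(s[1],s[0]); a+=90
    return np.array(c)/1000,np.round(s,1),np.deg2rad(a)   # centre m, sizes mm (long first), angle of long side
E
python3 - <<'E'
import numpy as np,cv2
from vis import *
f=np.load("top0.npz"); im,d,K,T=f["im"],f["d"],f["K"],f["T"]
hsv=cv2.cvtColor(im,cv2.COLOR_RGB2HSV); V=hsv[...,2]; bg=cv2.medianBlur(V,5)
print("V table",np.median(V),"steel",V[181,180],"stone",V[153,262],hsv[217,96],hsv[214,90],hsv[278,150])
# heights from depth
u,v=np.meshgrid(np.arange(560),np.arange(420)); r=np.stack([u,v,np.ones_like(u)],-1)@np.linalg.inv(K).T*d[...,None]
X=r@T[:3,:3].T+T[:3,3]; Z=X[...,2]
print("table z",np.median(Z[300:380,300:500]),Z[300:380,300:500].std())
for n,(a,b) in dict(steel=(180,181),wood=(96,217),loupe=(150,278),stone=(262,153),jar=(435,206)).items():
    m=np.zeros(V.shape,bool); m[b-35:b+35,a-35:a+35]=1
    m&=(Z>0.010)
    if n=="wood": m&=(v<240)
    c=blob(m,(a,b),32); h=np.median(Z[b-2:b+3,a-2:a+3]); cc,s,ang=rect(c,h,K,T); print(n,"z",h.round(4),cc.round(4),s,ang.round(3))
for n,(a,b) in dict(sq=(232,238),long=(309,240),small=(356,176),large=(375,263)).items():
    c=blob(V<45,(a,b),45); cc,s,ang=rect(c,.003,K,T); print(n,cc.round(4),s,ang.round(3),Z[b,a].round(4))
E
```

```text
V table 123.0 steel 123 stone 83 [  8 174  38] [ 12 166  89] [120   4  69]
table z 0.0012517001679676065 0.0870900490703076
steel z 0.0232 [0.6057 0.2056] [59.2 56.7] 0.331
wood z 0.0219 [0.5185 0.4073] [50.4 45.6] 1.007
loupe z 0.0393 [0.3745 0.2717] [44.1 41.7] 1.588
stone z 0.0233 [0.675 0.01 ] [111.3  33.8] 0.115
jar z 0.0592 [ 0.5351 -0.3891] [56.8 46.9] 1.566
sq [0.4703 0.0841] [72.1 71. ] 2.704 0.0018
long [ 0.4639 -0.1019] [126.8  48.9] 3.079 0.0072
small [ 0.6187 -0.2215] [54.8 51.5] 3.121 0.0053
large [ 0.4065 -0.2626] [81.6 79.6] 3.119 0.006
```

```bash
cat >> vis.py <<'E'
def cloud(d,K,T):
    v,u=np.indices(d.shape); X=(np.stack([u,v,np.ones_like(u)],-1)@np.linalg.inv(K).T*d[...,None])@T[:3,:3].T+T[:3,3]
    X[d<=0]=np.nan; return X
def toprect(X,xy,zlo,zhi,rad):
    m=(X[...,2]>zlo)&(X[...,2]<zhi)&(np.hypot(X[...,0]-xy[0],X[...,1]-xy[1])<rad)
    m=cv2.morphologyEx(m.astype(np.uint8),cv2.MORPH_OPEN,np.ones((3,3),np.uint8))>0
    P=(X[m]*1000); c,s,a=cv2.minAreaRect(P[:,:2].astype(np.float32))
    if s[0]<s[1]: s=(s[1],s[0]); a+=90
    return np.array(c)/1000,np.round(s,1),np.deg2rad(a),np.median(P[:,2]).round(1),m
E
cat > arm.py <<'E'
import numpy as np,cv2
from plant import *
from vis import *
PI=np.pi
def yaw_for(p,phi):
    """yaw closing the fingers along direction phi at p, with the last joint nearest its middle"""
    best=None
    for k in (-1,0,1,2):
        y=phi+PI/2+(k-1)*PI; y=(y+PI)%(2*PI)-PI; q=inverse_kinematics(p,[PI,0,y])
        if q is not None and (best is None or abs(q[5])<best[0]): best=(abs(q[5]),y)
    return best[1]
def wrist(name,save=True):
    c=get_calibration("wrist"); im,d=get_image("wrist")
    if save: cv2.imwrite(f"pics/{name}.png",im[:,:,::-1])
    K,T=c["intrinsics"],c["world_from_camera"]; np.savez(name+".npz",im=im,d=d,K=K,T=T); return im,d,K,T,cloud(d,K,T)
E
python3 - <<'E'
from arm import *
f=np.load("top0.npz"); X=cloud(f["d"],f["K"],f["T"])
for n,xy,lo,hi,r in (("steel",(.606,.206),.018,.03,.05),("wood",(.5185,.407),.026,.036,.05),("loupe",(.3745,.272),.033,.045,.04),("stone",(.675,.01),.018,.03,.075)):
    print(n,*toprect(X,xy,lo,hi,r)[:4])
p=[.606,.206,.22]; y=yaw_for(p,.33); movep(p,[PI,0,y])
im,d,K,T,X=wrist("w_steel"); print(y,T.round(3).tolist(),observe()["q"].round(2),observe()["time_s"])
print("steel",*toprect(X,(.606,.206),.018,.03,.05)[:4])
E
```

```text
steel [0.60643628 0.20672572] [56.9 55.4] 0.3200583669105866 23.2
wood [0.51838   0.4068078] [43. 43.] 0.994170019151485 31.0
loupe [0.37579745 0.27450174] [40.9 37.5] 2.222815260159852 39.0
stone [0.67638635 0.0100941 ] [110.9  33.7] 0.1131954650259187 23.2
1.9007963267948966 [[0.945, 0.312, 0.099, 0.58], [0.327, -0.9, -0.289, 0.281], [-0.001, 0.306, -0.952, 0.364], [0.0, 0.0, 0.0, 1.0]] [ 0.21  0.26  1.5   0.    1.38 -0.13] 2.0667
steel [0.60721741 0.20628729] [56.3 55.9] 1.9013020749247822 23.3
```

View pics/w_steel.png

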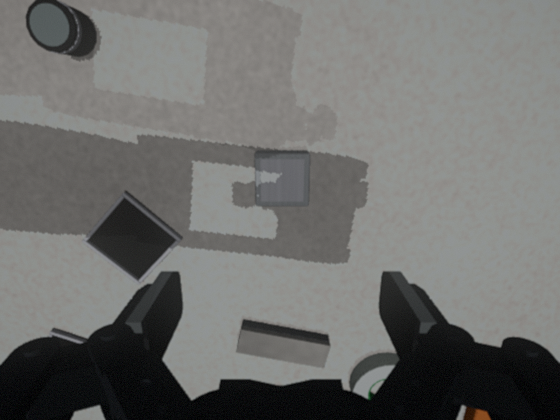

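Steel block confirmed: plain grey square at (282,178), with the square tray at (133,235) and the stone at (285,343). The wrist and top measurements agree to 1 mm, so I'm picking it.

```bash
cat >> arm.py <<'E'
def pick(xy,phi,tcpz,opening=.075,grip=60,lift=.13):
    p=[*xy,lift]; y=yaw_for(p,phi); gripper_to(opening,grip); movep(p,[PI,0,y])
    move_l([*xy,tcpz+.03],feed=.12); s=move_l([*xy,tcpz],feed=.05,max_force=15)
    gripper_to(0,grip); o=observe(); print("grasp stop",s,"z",o["eef_pos"][2].round(4),"open",o["opening"],"F",o["grasp_force"])
    move_l([*xy,lift],feed=.12); o=observe(); print("lift open",o["opening"],"F",o["grasp_force"],"ft",np.round(o["ft_force"],1),"t",o["time_s"])
def place(xy,phi,tcpz,lift=.13,clear=.02,over=.002):
    p=[*xy,lift]; y=yaw_for(p,phi); movep(p,[PI,0,y]); move_l([*xy,tcpz+.012],feed=.12)
    s=move_l([*xy,tcpz-over],feed=.02,max_force=5); z=observe()["eef_pos"][2]; w=observe()["opening"]
    print("touch",s,"z",z.round(4),"expected",tcpz)
    return w
def release(xy,w,extra=.014,lift=.16):
    gripper_to(w+extra); move_l([*xy,lift],feed=.12); print("released t",observe()["time_s"])
E
python3 - <<'E'
from arm import *
pick((.607,.2064),.3305,.003)
w=place((.4703,.0841),1.133,.006)
print(observe()["eef_pos"],observe()["tcp_rot"],observe()["ft_force"],w)
im,d,K,T,X=wrist("w_place1")
E
```

```text
grasp stop False z 0.0039 open 0.05447723426067583 F 67.2200095653534
lift open 0.05423641273702936 F 66.19835615158081 ft [-0.4 -0.4 -6.8] t 6.0083
touch True z 0.0069 expected 0.006
[0.47027266 0.08409487 0.00685841] [-3.14151848e+00 -2.10579993e-04  2.70372903e+00] [-1.54570556  0.07625705  5.0427953 ] 0.054164434439212004
```

View pics/w_place1.png

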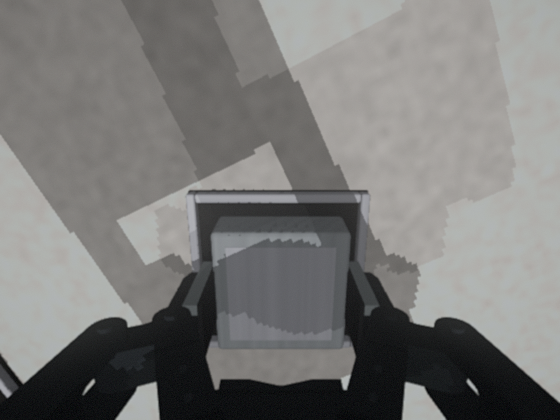

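The block (215–350, 217–348) lies inside the square rim and aligned with it. Touchdown was at the expected height, exactly 3 mm above the pick height. Next I'll release it and look at the wood block.

Run:
```python
from arm import *
release((.4703,.0841),.056)
im,d,K,T,X=wrist("w_rel1"); print("steel",*toprect(X,(.4703,.0841),.018,.035,.05)[:4])
p=[.5184,.4068,.2]; movep(p,[PI,0,yaw_for(p,.994)])
im,d,K,T,X=wrist("w_wood"); print("wood",*toprect(X,(.5184,.4068),.026,.04,.05)[:4],observe()["time_s"])
print("groove",*toprect(X,(.5184,.4068),.017,.025,.02)[:4])
```

```text
released t 10.3917
steel [0.46914792 0.08441608] [56.1 55.4] 1.1359841461465314 26.2
wood [0.51808899 0.40748276] [43.6 43.4] 2.5883761311394236 31.0 11.7333
groove [0.51846027 0.40712427] [39.2 19.4] 2.573912236943094 21.6
```

View pics/w_wood.png

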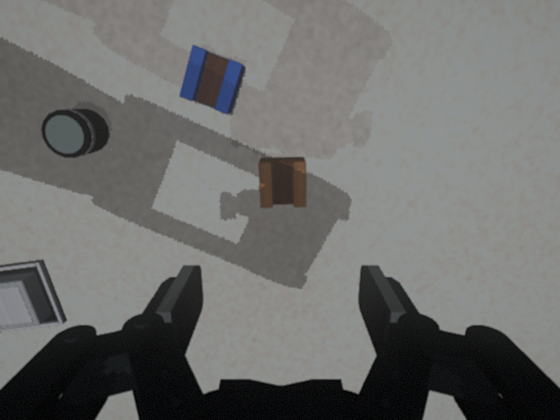

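The brown wood block is at (283,181), with its groove running vertically in the image. The fingers close across the groove onto the solid sides. The blue look-alike is at (212,79) and well clear. The steel block sits flat (top at 26 mm), within 1.2 mm of the tray centre.

Run:
```python
from arm import *
pick((.5182,.4072),1.01,.008,opening=.07,grip=30)
xy=(.4692,.0844)
w=place(xy,1.136,.033)
release(xy,w)
im,d,K,T,X=wrist("w_rel2",False); print("wood",*toprect(X,xy,.048,.062,.05)[:4]); print("steel",*toprect(X,xy,.02,.03,.05)[:4])
p=[.3758,.2735,.2]; movep(p,[PI,0,yaw_for(p,.6)])
im,d,K,T,X=wrist("w_loupe"); *r,m=toprect(X,(.3758,.2735),.034,.045,.04); print("loupe",*r,"mean",X[m].mean(0))
```

```text
grasp stop False z 0.0087 open 0.04339538250853213 F 32.30117842555046
lift open 0.04326248622644686 F 32.04470247030258 ft [ 0.4 -0.2 -0.8] t 15.5167
touch True z 0.0336 expected 0.033
released t 19.6917
wood [0.46910739 0.08433585] [44.6 44.1] 2.7142442482124842 56.0
steel [0.46925119 0.08451995] [56.  55.3] 1.1381193355505024 25.8
loupe [0.37444983 0.27377383] [41.2 40.6] 2.1846164753804094 39.4 mean [0.37387565 0.27460226 0.03932095]
```

View pics/w_loupe.png

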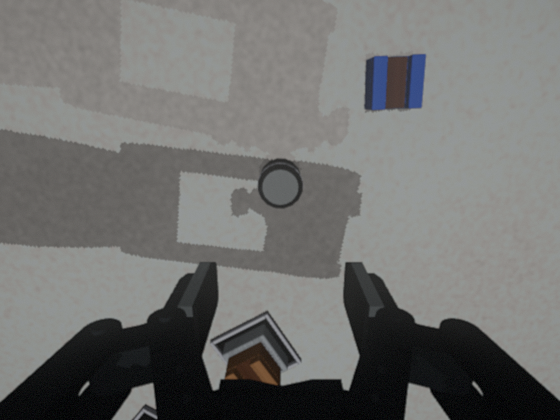

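The loupe is lens up at (280,183). The wooden block sits on the steel one within 0.3 mm of centre. Before using the other two trays, I'll refine their positions from close by.

Run:
```python
from arm import *
for n,xy,ph in (("small",(.6187,-.2215),0.),("long",(.4639,-.1019),3.079-PI/2)):
    p=[*xy,.25]; movep(p,[PI,0,yaw_for(p,ph)]); im,d,K,T,X=wrist("w_"+n)
    px=np.linalg.inv(T)@[*xy,.003,1]; px=(K@px[:3]); px=px[:2]/px[2]; print(n,px.round(0))
    V=im.max(2); print("V centre",V[int(px[1]),int(px[0])],"table",np.median(V[:100]))
    c=blob(V<60,px,130 if n=="long" else 70); print("rect",*rect(c,.003,K,T)); (cx,cy),r=cv2.minEnclosingCircle((cast(c,.003,K,T)[:,:2]*1000).astype(np.float32)); print("circ",cx,cy,r)
print(observe()["time_s"])
a=cv2.imread("pics/w_small.png"); b=cv2.imread("pics/w_long.png"); cv2.imwrite("pics/both.png",cv2.resize(np.hstack([a,b]),(800,300)))
```

```text
small [280. 171.]
V centre 45 table 147.0
rect [ 0.61822797 -0.22227303] [55.2 53.8] 2.8434351247986096
circ 618.2105712890625 -222.7474822998047 28.0201416015625
long [280. 169.]
V centre 47 table 157.0
rect [ 0.46368613 -0.10302602] [124.6  48.7] 3.0758671694671826
circ 463.1872253417969 -102.97867584228516 66.25101470947266
24.3333
```

View pics/both.png

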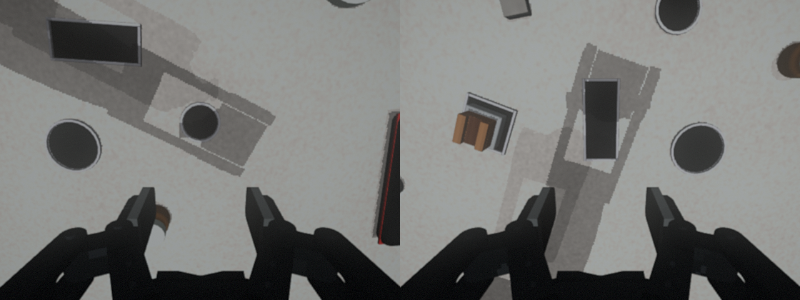

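Both trays agree with the top view to within about 1 mm. The small round tray is at (200,120) and the long tray at (601,119) in the mosaic. The jar is well away from both.

Run:
```python
from arm import *
pick((.3743,.2738),.6,.009,opening=.07,grip=30)
xy=(.6184,-.2222); w=place(xy,0.,.012); release(xy,w)
im,d,K,T,X=wrist("w_rel3"); *r,m=toprect(X,xy,.036,.05,.04); print("loupe",*r,X[m].mean(0))
p=[.6764,.0101,.2]; movep(p,[PI,0,yaw_for(p,.113+PI/2)]); im,d,K,T,X=wrist("w_stone"); r=toprect(X,p[:2],.018,.03,.075); print("stone",*r[:4])
c,ph=r[0],r[2]; assert abs(np.hypot(*(c-p[:2])))<.005 and 105<r[1][0]<115
pick(c,ph+PI/2,.007,opening=.065,grip=40)
xy=(.4637,-.1027); w=place(xy,3.077-PI/2,.010); release(xy,w)
im,d,K,T,X=wrist("w_rel4"); print("stone",*toprect(X,xy,.02,.035,.075)[:4])
```

```text
grasp stop False z 0.0095 open 0.041209890248089145 F 30.461572408676147
lift open 0.041467914860218016 F 30.410977005958557 ft [ 0.1  0.2 -0.8] t 29.3
touch True z 0.0125 expected 0.012
released t 34.575
loupe [ 0.61810309 -0.2219418 ] [41.4 41.4] 1.876401285705946 42.5 [ 0.61817295 -0.22083381  0.04222505]
stone [0.6761441  0.00947301] [110.   34.1] 0.11904806944936887 23.2
grasp stop False z 0.0077 open 0.03291245562821625 F 41.36928007006645
lift open 0.0328404873067146 F 40.904341489076614 ft [ 0.8  0.  -1.4] t 40.15
touch True z 0.0106 expected 0.01
released t 44.4167
stone [ 0.46323755 -0.10308049] [110.1  34. ] 3.0771538757478543 26.2
```

Everything measures correctly. I'll take one last look with the arm clear.

Run:
```python
from arm import *
set_joints([1.065,.22,1.526,0,1.395,-.126]); im,d=get_image("top"); cv2.imwrite("pics/end.png",im[:,:,::-1])
f=np.load("top0.npz"); X=cloud(d,f["K"],f["T"])
for n,xy,lo,hi,r in (("wood",(.469,.084),.048,.062,.05),("loupe",(.618,-.222),.036,.05,.04),("stone",(.463,-.103),.02,.035,.075),("jar",(.535,-.385),.05,.065,.04)):
    *r,m=toprect(X,xy,lo,hi,r); print(n,*r,"z std mm",(X[m][:,2].std()*1000).round(2))
print(toprect(cloud(f["d"],f["K"],f["T"]),(.535,-.385),.05,.065,.04)[0],observe()["time_s"])
```

```text
wood [0.4688515  0.08452638] [44.  43.6] 1.1434872030436662 55.3 z std mm 2.48
loupe [ 0.61712231 -0.2210276 ] [40.  38.9] 0.021258552324097617 42.3 z std mm 2.44
stone [ 0.46346677 -0.1025508 ] [109.6  34.6] 3.0730832340216683 26.2 z std mm 2.44
jar [ 0.5379184  -0.39709415] [43.1 42.9] 1.137327577758422 58.7 z std mm 2.67
[ 0.5374151 -0.3965054] 47.0833
```

View pics/end.png

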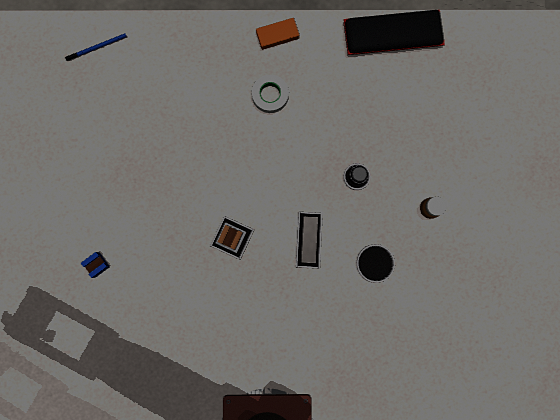

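The wood sits on the steel in the square tray (232,237), the stone is in the long tray (309,240), and the loupe is in the small round tray (357,176). The large tray is empty and the jar hasn't moved.

```bash
python3 -c "from plant import job_done; print(job_done())"
```

```text
the job is handed in; nothing more can be done
None
```

The job is handed in at about 47 s: steel block, wooden block, stone and loupe all measured flat and within about 2 mm of their tray centres, and the jar had not moved; the hand-in call returned no verdict.

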